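# Move a wet-painted plate to the drying stand with a lifter

## Robot

A 6-joint arm with a two-finger parallel gripper is mounted at the origin on the work surface. World frame = base frame: x ahead of the robot, y to its left, z up, the work surface at z = 0. Lengths are in mm, angles in rad, forces in N, time in s.
With the tool pointing down it reaches from about 350 to 975 mm from the base axis. Payload 4.9 kg.
Tool frame: the origin (TCP) lies between the finger pads; the fingertips stand 8 mm ahead of it and the grasp point (between the pads) lies 11 mm behind it; z points along the fingers, y is the direction in which the jaws open and shut (so a half turn about z gives the same grasp; the last joint's range is limited). The gripper opens to 85 mm and grips with 20 to 120 N. Pads are 22 mm wide; open, the fingers measure 114 mm over their backs; the gripper's body (76 mm by 85 mm) begins 54 mm behind the grasp point. The pads swing forward as they close: fully open they stand 13 mm farther back than shut.
Start: joints at [-0.119, 0.053, 1.613, -0, 1.476, -0.119], TCP at [624.981, 0.003, 239.304] pointing down, gripper open.
Joint ranges: [-3.01, 3.01], [-1.01, 2.22], [0.06, 2.58], [-1.02, 4.17], [0.09, 2.62], [-3.14, 3.14]. Speed limits (rad/s): [2.57, 2.57, 3.14, 3.14, 3.14, 3.14].

## Interface

Orientations are given as [roll, pitch, yaw] about the fixed x, y, z axes, in that order (R = Rz(yaw) Ry(pitch) Rx(roll)).
In Python, from station import r, optics, workorder gives the robot as it stands.
- The arm moves only by the shell command python3 -m jog 'ROWS'. ROWS is JSON, a list of rows, each a list of 5 numbers: the opening, from 0 (shut) to 1 (fully open), then the shift along the tool's x, y, z in mm, then the turn about the tool's z in degrees. In form: [[jaw, x, y, z, yaw], ...]. A call has 1 to 12 rows; each row shifts and turns the commanded pose from where the row before left it, along the tool's axes as they then stand; what a row does not reach is not made up. A row lasts 1/10 s, in which the tool goes at most 50 mm and 8.59 degrees, less where a joint would pass 70% of its speed; a pose out of reach is approached as far as the arm can. A call is refused whole if a number of a shift passes 50 or a number of a turn 8.59, either way. A call with a gripper value outside its range is refused whole. The fingers move at their own pace and stop on an object; the grip force is fixed at half the most. Time passes only in rows, so rows that do not move let the fingers close. It gives the time, the measured TCP pose, the force and the opening at its end, in the units of the state.
- r.read_state(): the state, without advancing time (a new reading comes with each control period).
- optics.snapshot(name): name is "scene" or "side" or "wrist"; returns (picture, depth): 400x640x3 uint8, red, green, blue; 400x640 float32, mm along the optical axis (not along the pixel's ray), 0 where there is no reading.
- optics.calibration(name): a dict with "camera_matrix" (3x3 intrinsics, pixels), "world_from_camera" (4x4, takes a point from camera to world coordinates); the wrist camera has in their place "T_tool_cam" (4x4, takes a point from camera to tool coordinates, whose origin is the TCP and whose axes are the flange's). Camera axes: x right, y down, z forward; pixel columns grow to the right and rows downward; lengths in mm; the calibration is good to about 2 mm. The wrist camera is an equidistant fisheye: a pixel r from the principal point sees the ray r / f radians off the axis. A picture is of the moment at which its call begins: read the wrist's pose just before it. calibration takes no time and is no camera call.
- workorder.hand_in(): hands the job in, once; it reports no verdict.
The state is a dict: "time": time; "qpos": joint angles; "dq": joint speeds; "tau": joint torques, N m; "tool_pos": TCP position; "eef_rot": TCP orientation; "ft_force": force on the tool from outside, world axes, zero at the start; "wrist_torque": the same for the moment, N m; "finger_gap": finger opening in mm.
Only numpy, scipy, OpenCV 4.12 (cv2) and the standard library are available. Lean on these libraries where they do the work, as an engineer would, in place of code of your own. Each camera call takes 0.05 s, during which the arm holds its last target.

## Task

The red plate on the two wooden battens has wet paint: keep the gripper off it. Take the orange-handled lifter from its sloping rest, slide the blade under the plate between the battens, carry the plate level to the empty drying stand and set it down gently, flat and fully on both ledges between the yellow lips. Then draw the blade out and lay the lifter down on the bench clear of the stands and battens, leaving everything else where it is.

Things in the scene. Friction and masses are not known exactly. Their poses are not given: they have to be found in the camera images.
- lifter: Spatula with an orange handle; sizes in mm. Origin: middle of blade's underside; x to the tip, z up. Steel blade 80 (x) by 50, 2.5 thick. A bent neck climbs from its rear to the handle, x -152 to -62, 18 wide (y), 22 high, axis at z +36, parallel to the blade. At the start it leans on the rest, x axis 40 degrees below level: tip down and away from the robot, handle up on the robot's side.
- lifter_grip (a point): A point on the lifter's handle axis, x -95, z +36 in the lifter's frame, where to pinch its two sides (18 wide).
- rest: Fixed plywood rest for the lifter, 110 long (x) by 70 wide: origin under its base's centre. Its bed slopes down 40 degrees towards its +x, with the blade's middle at z 48 above the bench, low side lips 5 high, and a stop 10 high at the low end. Lift the lifter off upwards.
- battens: Fixed plywood board 130 (x) by 140 (y), 4 thick, with two wooden battens along its x, each 90 long, 16 wide, 20 high (tops at z 24), 68 apart between their inner faces. Origin: under the board's centre. The battens are open at both x ends; the robot is on the -x side.
- red_plate: The freshly painted red aluminium plate, 90 (x) by 100 (y) by 4 thick, about 110 g. Origin: centre of its underside. At the start it lies across the battens, its underside 20 above the board.
- free_stand: Empty drying stand, fixed dark steel, 104 (x) by 126 (y). Origin: under its centre. Two ledges along x, 100 long, 28 wide, tops at z 40; channel 70 wide between (floor z 4), open at both x ends; robot on the -x side. Yellow lips 6 high on the outer sides, 118 apart inside; yellow stops 6 high on the ledges' +x ends, faces at x +52.
- free_stand_seat (a point): On the empty stand's centre line, midway along the ledges, at the height of their tops (z 40 in the stand's frame). Axes as the stand. The plate's underside centre belongs here.
- full_stand: A second drying stand, just like the first; the blue plate lies on it. Origin: under its centre.
- blue_plate: A blue painted plate, like the red one, lying on the second stand. Origin: centre of its underside. Leave it alone.
- paint_tin: Tin, diameter 68, 85 high, red label, upright. Origin: centre of its underside. Leave it.
- brush: Paint brush 200 long lying flat. Origin: under its middle, x to the bristles. Leave it.
- tape_roll: Yellow tape roll, diameter 90, 25 high, lying flat. Origin: centre of its underside. Leave it.
- screwdriver: Red-handled screwdriver 200 long lying flat. Origin: under its middle, x to the tip. Leave it.
- torch: Black torch 145 long, 40 in diameter, lying. Origin: under its middle, x to the lamp end. Leave it.
Mind the look-alikes: they are no part of the job. What is shaped like the free_stand but green or turquoise is not meant.

How it is judged (in metres and radians):
On the way, in this order (a step that is already met when the one before it is completed fails the run):
1. the red plate is lifted off the battens on the lifter (z of red_plate in the frame of battens above 0.034 m and contact force between red_plate and lifter above 0.3 N and contact force between red_plate and battens below 0.05 N), for 0.2 s.
2. the red plate rests flat on the empty stand's ledges, the lifter no longer touching it (z of red_plate in the frame of free_stand_seat between -0.003 and 0.003 m and x of red_plate in the frame of free_stand_seat between -0.015 and 0.015 m and y of red_plate in the frame of free_stand_seat between -0.01 and 0.01 m and angle between red_plate's own z axis and vertical below 0.04 rad and linear speed of red_plate below 0.02 m/s and contact force between red_plate and lifter below 0.05 N), for 0.2 s.
At the end, for the whole second after the job is handed in: Red plate still, flat (2 deg) on both ledges of the empty stand, within 15 mm lengthwise and 10 mm sideways of the seat; lifter off it, lying still on the bench (tip and handle below 60 mm), blade middle 85 mm or more from that stand's centre, touching no stand, battens or rest (all of step 2 and height (world z) of each of lifter_tip, lifter_grip below 0.06 m and height (world z) of lifter_grip above 0 m and linear speed of lifter below 0.02 m/s and horizontal distance between lifter and free_stand above 0.085 m and contact force between lifter and free_stand below 0.05 N and contact force between lifter and full_stand below 0.05 N and contact force between lifter and battens below 0.05 N and contact force between lifter and rest below 0.05 N).
It fails at once if the gripper or arm touches the red plate (contact force between any of the fingers, the arm and red_plate above 0.3 N).
It fails at once if the red plate tips more than 17 degrees (angle between red_plate's own z axis and vertical above 0.3 rad).
It fails at once if the red plate is dropped or flung (over 0.8 m/s) (linear speed of red_plate above 0.8 m/s).
It fails at once if the blue plate is moved more than 15 mm (distance of blue_plate from where it was at the start of the episode above 0.015 m).
It fails at once if the tin, brush, tape roll, screwdriver or torch is moved more than 30 mm (distance of any of paint_tin, brush, tape_roll, screwdriver, torch from where it was at the start of the episode above 0.03 m).
It also fails if it takes over 64 s, if anything falls off the work surface, if the arm or the gripper's body presses on something with over 40 N, if the wrist force passes 120 N, or if a joint passes its speed limit or range.

## Working session

There is one attempt and no reset: what is moved stays moved. The work goes in short steps, Python scripts to look and compute and a shell command to move; the robot and the scene stay as the last step left them, time stands still between calls to the robot, and variables do not carry over. Pictures are saved under pics/ and viewed, and the job is handed in when it is done.

I'll start by looking at the scene.

```bash
ls; mkdir -p pics; python3 - <<'E'
from station import r, optics, workorder
import cv2, numpy as np
print(r.read_state())
for n in ("scene","side","wrist"):
    p,d=optics.snapshot(n); cv2.imwrite(f"pics/{n}0.png",p[...,::-1]); np.savez(f"{n}0.npz",p=p,d=d)
    c=optics.calibration(n); print(n,{k:np.round(v,4).tolist() if hasattr(v,'__len__') and not isinstance(v,str) else v for k,v in c.items()})
E
```

```text
pics
{'time': 0.0, 'qpos': array([-1.19000725e-01,  5.33621573e-02,  1.61429021e+00,  1.90950947e-05,
        1.47600200e+00, -1.19020350e-01]), 'dq': array([ 0.0003882 ,  0.00079616,  0.00054177,  0.00018938, -0.00026698,
        0.00018446]), 'tau': array([ 2.70554956e-04, -3.93670499e+01, -3.70175600e+01, -1.62778279e-04,
        6.93513779e-03, -6.06393527e-06]), 'tool_pos': array([6.24394977e+02, 7.75006375e-02, 2.38061984e+02]), 'eef_rot': array([-3.13954779e+00, -2.63677209e-04,  1.57081386e+00]), 'ft_force': array([-0.79319018,  0.62934091,  0.66316418]), 'wrist_torque': array([ 0.0086487 , -0.00172248, -0.02657843]), 'finger_gap': 85.55697512493636}
scene {'camera_matrix': [[513.5163, 0.0, 313.529], [0.0, 513.5163, 202.9781], [0.0, 0.0, 1.0]], 'world_from_camera': [[-0.5866, 0.4938, -0.6419, 1509.0797], [0.8098, 0.3519, -0.4694, 769.0069], [-0.0059, -0.7952, -0.6063, 1029.1738], [0.0, 0.0, 0.0, 1.0]]}
side {'camera_matrix': [[397.978, 0.0, 322.2381], [0.0, 397.978, 201.4566], [0.0, 0.0, 1.0]], 'world_from_camera': [[0.7081, -0.5438, 0.4504, -20.4225], [-0.706, -0.5344, 0.4647, -532.357], [-0.012, -0.6471, -0.7623, 1057.7012], [0.0, 0.0, 0.0, 1.0]]}
wrist {'camera_matrix': [[309.7069, 0.0, 317.0083], [0.0, 309.7069, 195.4729], [0.0, 0.0, 1.0]], 'T_tool_cam': [[-0.0006, -0.9592, -0.2828, 72.4658], [1.0, -0.0005, -0.0004, -0.0853], [0.0003, -0.2828, 0.9592, -133.8668], [0.0, 0.0, 0.0, 1.0]]}
```

View pics/scene0.png

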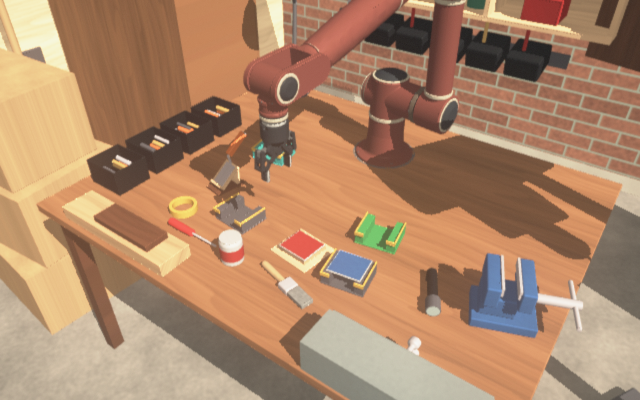

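View pics/side0.png

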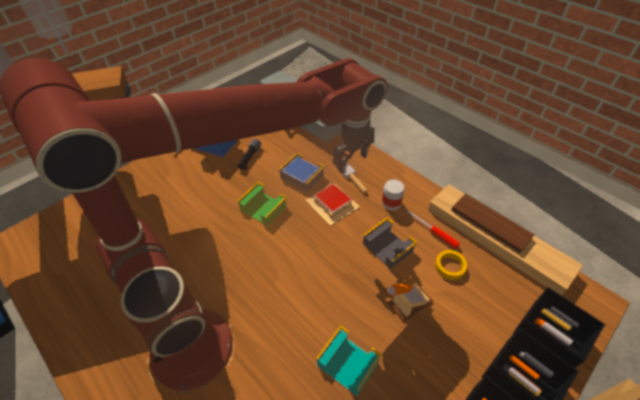

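View pics/wrist0.png

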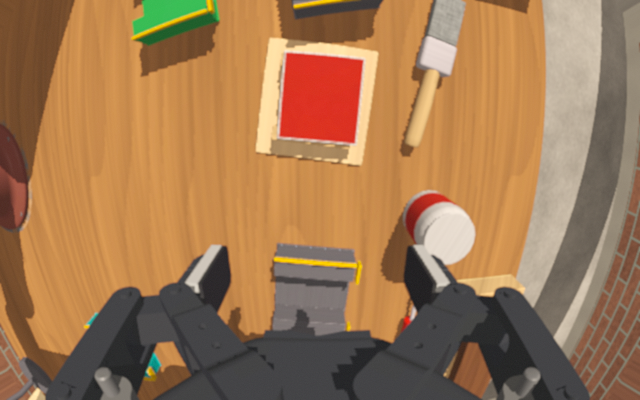

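Scene view: the dark grey stand with yellow lips at about (240,212) is empty. The other two stands shaped like it are green at (380,232) and turquoise at (272,152), so neither is meant. The red plate is at (302,247), the blue plate on the full stand at (348,268), and the lifter on its rest at about (230,165). Next I'll write helpers and measure.

```bash
cat > h.py <<'E'
import numpy as np, cv2, json
from scipy.spatial.transform import Rotation as R
from station import r, optics
def tool_T(s):
    T=np.eye(4); T[:3,:3]=R.from_euler('xyz',s['eef_rot']).as_matrix(); T[:3,3]=s['tool_pos']; return T
def cam(name,s=None):
    c=optics.calibration(name); K=np.array(c['camera_matrix'])
    T=np.array(c['world_from_camera']) if name!='wrist' else tool_T(s or r.read_state())@np.array(c['T_tool_cam'])
    return K,T
def rays(name,K,uv):
    uv=np.asarray(uv,float); x=(uv[...,0]-K[0,2])/K[0,0]; y=(uv[...,1]-K[1,2])/K[1,1]
    if name!='wrist': return np.stack([x,y,np.ones_like(x)],-1)
    rr=np.hypot(x,y); t=np.tan(np.minimum(rr,1.5))/np.maximum(rr,1e-9)
    return np.stack([x*t,y*t,np.ones_like(x)],-1)
def pts(name,d,K,T):
    v,u=np.mgrid[0:d.shape[0],0:d.shape[1]]
    P=rays(name,K,np.stack([u,v],-1))*d[...,None]
    P=P@T[:3,:3].T+T[:3,3]; P[d<=0]=np.nan; return P
def plane(name,K,T,uv,z):
    d=rays(name,K,uv)@T[:3,:3].T; o=T[:3,3]; return o+d*((z-o[2])/d[...,2])[...,None]
def proj(name,K,T,P):
    p=(np.atleast_2d(P)-T[:3,3])@T[:3,:3]
    if name!='wrist': return p[:,:2]/p[:,2:]*K[0,0]+K[:2,2]
    a=np.hypot(p[:,0],p[:,1]); th=np.arctan2(a,p[:,2]); return p[:,:2]/a[:,None]*th[:,None]*K[0,0]+K[:2,2]
def shot(name,tag):
    s=r.read_state(); p,d=optics.snapshot(name); K,T=cam(name,s)
    cv2.imwrite(f"pics/{tag}.png",p[...,::-1]); np.savez(f"{tag}.npz",p=p,d=d,K=K,T=T); return p,d,K,T
def load(tag): z=np.load(f"{tag}.npz"); return z['p'],z['d'],z['K'],z['T']
def hsv(p): return cv2.cvtColor(p,cv2.COLOR_RGB2HSV)
E
python3 - <<'E'
from h import *
for n in ("scene","side","wrist"):
    z=np.load(f"{n}0.npz"); p,d=z['p'],z['d']
    K,T=cam(n) ; np.savez(f"{n}0.npz",p=p,d=d,K=K,T=T)
    P=pts(n,d,K,T); H=hsv(p)
    h,s,v=H[...,0].astype(int),H[...,1],H[...,2]
    Z=P[...,2]
    tests={'red':((h<6)|(h>174))&(s>170)&(v>90)&(Z<60),'blue':(h>100)&(h<125)&(s>90)&(v>60)&(Z<80),'yellow':(h>20)&(h<32)&(s>180)&(v>120)&(Z<80),'orange':(h>5)&(h<17)&(s>190)&(v>120)&(Z>20)&(Z<140)&(P[...,0]<750)}
    for k,m in tests.items():
        nl,lab,st,ce=cv2.connectedComponentsWithStats(m.astype(np.uint8))
        for i in range(1,nl):
            if st[i,4]<25: continue
            q=P[lab==i]; q=q[~np.isnan(q[:,0])]
            if len(q)<10: continue
            rect=cv2.minAreaRect(q[:,:2].astype(np.float32))
            print(n,k,'px',np.round(ce[i]),'n',st[i,4],'med',np.round(np.median(q,0)),'zr',np.round(np.percentile(q[:,2],[5,95])),'rect',np.round(rect[0],1),np.round(rect[1],1),round(rect[2],1))
    # table height
    print(n,'table z', np.nanmedian(Z[(h>8)&(h<20)&(abs(Z)<25)]))
E
```

```text
scene blue px [357. 267.] n 290 med [630. 272.  45.] zr [41. 49.] rect [632.5 268.7] [76.6 48.7] 12.1
scene blue px [507. 319.] n 947 med [563. 663.  30.] zr [22. 54.] rect [559.  659.7] [ 69.4 168.2] 37.9
scene table z 0.37529716812036895
side red px [333. 197.] n 468 med [626.  83.  29.] zr [26. 33.] rect [626.3  84.6] [92.9 82.6] 85.0
side red px [391. 202.] n 92 med [738. -78.  38.] zr [24. 51.] rect [743.5 -74.9] [18.1 54.8] 26.5
side red px [445. 237.] n 209 med [ 758. -281.   23.] zr [13. 28.] rect [ 762.4 -278.8] [97.9 23. ] 89.8
side blue px [218. 148.] n 213 med [494. 570.  28.] zr [14. 35.] rect [492.7 579.6] [ 60.9 132.5] 58.8
side blue px [299. 168.] n 258 med [632. 256.  45.] zr [42. 48.] rect [631.2 254.2] [71. 78.] 8.2
side yellow px [276. 205.] n 49 med [463. 179.  45.] zr [39. 49.] rect [456.3 178.8] [105.3  23.9] 23.2
side yellow px [451. 264.] n 270 med [ 689. -353.   25.] zr [15. 29.] rect [ 689.4 -348.6] [86.2 83.6] 13.2
side orange px [540. 321.] n 28 med [ 677. -619.   59.] zr [54. 63.] rect [ 678.7 -618.1] [10.7 12.3] 8.5
side orange px [525. 367.] n 153 med 
[... 275 characters left out ...]
50.4 -46.5] [62.3 22.2] 50.0
wrist red px [406. 322.] n 53 med [ 757. -230.   15.] zr [ 7. 21.] rect [ 756.  -236.1] [21.  7.] 66.7
wrist yellow px [177.  20.] n 414 med [470. 181.  45.] zr [39. 46.] rect [455.6 184.7] [106.5  17.2] 10.8
wrist yellow px [318.   3.] n 167 med [624. 186.  45.] zr [43. 46.] rect [629.  187.9] [60.8  4.6] 8.6
wrist yellow px [324. 264.] n 434 med [ 633. -109.   45.] zr [39. 47.] rect [ 636.8 -114.3] [ 43.3 126.6] 62.9
wrist yellow px [348. 326.] n 29 med [ 666. -210.   44.] zr [34. 46.] rect [ 666.6 -212.2] [7.3 4.2] 85.2
wrist yellow px [151. 375.] n 66 med [ 324. -366.   43.] zr [37. 46.] rect [ 319.8 -368.2] [33.9 18.1] 56.0
wrist table z -0.43547210383968604
```

```bash
python3 - <<'E'
import cv2
a=cv2.imread('pics/scene0.png')[120:240,180:300]; b=cv2.imread('pics/side0.png')[200:330,350:480]
a=cv2.resize(a,(400,400),interpolation=cv2.INTER_CUBIC); b=cv2.resize(b,(400,400),interpolation=cv2.INTER_CUBIC)
cv2.imwrite('pics/crop0.png',cv2.hconcat([a,b]))
E
```

```text
(no output)
```

View pics/crop0.png

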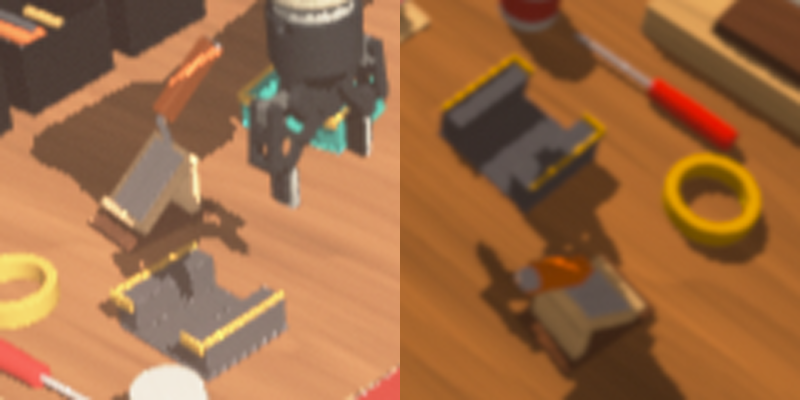

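The crop confirms the target: an empty dark-steel stand with yellow lips, beside the rest and the orange-handled lifter. I'll move the wrist camera over them for a closer look.

```bash
python3 -m jog '[[1,-20,-5,0,0],[1,-40,-5,-10,0],[1,-45,-5,-10,0],[1,-45,-5,-10,0],[1,-45,-5,-10,0],[1,-45,-5,-10,0],[1,-30,0,-10,0],[1,-10,0,0,0],[1,0,0,0,0],[1,0,0,0,0]]' && python3 - <<'E'
from h import *
print(r.read_state()['tool_pos'],r.read_state()['eef_rot']); shot('wrist','w1')
E
```

```text
time: 1.15
tool_pos: [594.9, -278.8, 298.1]
eef_rot: [-3.14, -0.002, 1.572]
ft_force: [0.9, 0.0, -0.0]
finger_gap: 85.5
[ 594.86905313 -278.77454243  298.14997053] [-3.14017661e+00 -1.61333052e-03  1.57155900e+00]
```

View pics/w1.png

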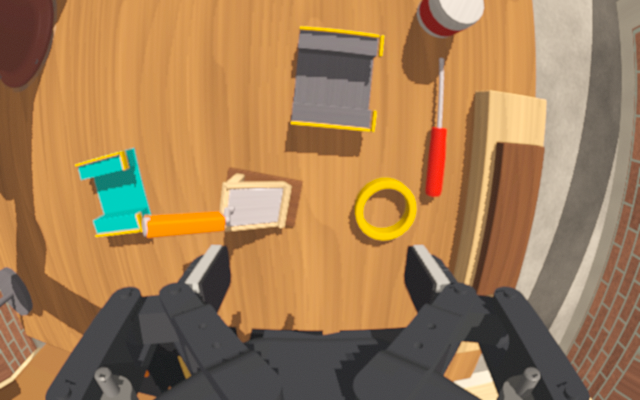

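The wrist view shows the free stand at (335,80), the lifter with its handle at (185,224) and blade at (258,205), the turquoise look-alike at (115,195) and the tape at (386,210). I'll measure these.

```bash
python3 - <<'E'
from h import *
p,d,K,T=load('w1'); P=pts('wrist',d,K,T); H=hsv(p); h,s,v=[H[...,i].astype(int) for i in range(3)]; Z=P[...,2]
def comp(m,k,mn=40):
    nl,lab,st,ce=cv2.connectedComponentsWithStats(m.astype(np.uint8))
    for i in range(1,nl):
        if st[i,4]<mn: continue
        q=P[lab==i]; rect=cv2.minAreaRect(q[:,:2].astype(np.float32))
        print(k,'px',np.round(ce[i]),'n',st[i,4],'med',np.round(np.median(q,0),1),'zr',np.round(np.percentile(q[:,2],[2,98])),'rect',np.round(rect[0],1),np.round(rect[1],1),round(rect[2],1))
comp((h>20)&(h<32)&(s>180)&(v>120)&(Z<80),'yellow')
comp((h>5)&(h<19)&(s>200)&(v>150)&(Z>50)&(Z<200),'orange')
# orange handle axis
m=(h>5)&(h<19)&(s>200)&(v>150)&(Z>60)&(Z<200)
q=P[m]; c=np.median(q,0); 
q=q[np.linalg.norm(q-c,axis=1)<80]; c=q.mean(0); u,S,vt=np.linalg.svd(q-c); print('orange c',c,'axis',vt[0],'S',S/np.sqrt(len(q)),'normal',vt[2])
e=(q-c)@vt[0]; print('extent',np.percentile(e,[0.5,99.5])); e=(q-c)@vt[1]; print(np.percentile(e,[.5,99.5]))
# blade: grey pixels in region
m=np.zeros(h.shape,bool); m[185:225,225:290]=True; m&=(s<40)&(v>120)
cv2.imwrite('pics/m.png',m.astype(np.uint8)*255)
q=P[m]; c=np.median(q,0); print('blade n',m.sum(),c); u,S,vt=np.linalg.svd(q-q.mean(0)); print(vt, S/np.sqrt(len(q)))
rect=cv2.minAreaRect(q[:,:2].astype(np.float32)); print(rect)
m=(h>75)&(h<95)&(s>150)&(Z<80)
comp(m,'turq',200)
# dark stand
m=np.zeros(h.shape,bool); m[20:135,280:390]=True; 
for lo,hi in ((1,8),(36,43)): 
    mm=m&(Z>lo)&(Z<hi)&(s<90); comp(mm,f'stand{lo}',100)
E
```

```text
yellow px [349.  34.] n 386 med [ 637.  -109.4   44.7] zr [-2. 47.] rect [ 626.8 -112. ] [ 40.4 120. ] 81.4
yellow px [341. 125.] n 351 med [ 626.6 -229.8   45. ] zr [-1. 47.] rect [ 618.3 -230.8] [121.2  28.7] 7.6
yellow px [108. 159.] n 203 med [ 291.7 -263.    44.6] zr [-0. 47.] rect [ 240.1 -277.6] [146.5  31. ] 7.8
yellow px [385. 209.] n 1797 med [ 692.2 -348.5   23.7] zr [-1. 26.] rect [ 697.  -353.7] [ 95.4 102.9] 19.4
yellow px [125. 230.] n 161 med [ 292.  -379.9   45.4] zr [-1. 47.] rect [ 261.7 -391.2] [146.4  32.1] 21.2
orange px [185. 216.] n 387 med [ 454.6 -313.4  144. ] zr [116. 171.] rect [ 456.5 -313.8] [ 2.7 65.6] 78.1
orange px [185. 228.] n 870 med [ 457.4 -323.7  154.6] zr [126. 179.] rect [ 458.7 -324. ] [14.8 67.6] 78.3
orange c [ 457.19005371 -320.50510905  150.679396  ] axis [-0.74342669  0.13827885  0.65436665] S [24.3920817   7.24799032  2.96435104] normal [0.57839394 0.62418966 0.52521207]
extent [-43.22851104  41.52617937]
[-9.18628386 15.4696233 ]
blade n 1771 [nan nan nan]Traceback (most recent call last):
  File "<stdin>", line 19, in <module>
    u, s, vh = gufunc(a, signature=signature)
               ~~~~~~^^^^^^^^^^^^^^^^^^^^^^^^
    raise LinAlgError("SVD did not converge")
numpy.linalg.LinAlgError: SVD did not converge
```

```bash
python3 - <<'E'
from h import *
p,d,K,T=load('w1'); P=pts('wrist',d,K,T); H=hsv(p); h,s,v=[H[...,i].astype(int) for i in range(3)]; Z=P[...,2]
yel=(h>20)&(h<32)&(s>160)&(v>100)
for nm,(r0,r1,c0,c1) in {'lipL':(20,60,280,390),'lipR':(100,140,280,390)}.items():
    m=np.zeros(h.shape,bool); m[r0:r1,c0:c1]=True; m&=yel&(Z>43)&(Z<49)
    q=P[m]; rect=cv2.minAreaRect(q[:,:2].astype(np.float32)); print(nm,len(q),'z',np.median(q[:,2]),'rect',rect); print(np.round(cv2.boxPoints(rect),1).tolist())
    # line on lip: points away from stop end
    l=q[q[:,0]<q[:,0].max()-25]; f=cv2.fitLine(l[:,:2].astype(np.float32),cv2.DIST_HUBER,0,.01,.01).ravel(); print('line',f,np.degrees(np.arctan2(f[1],f[0])), 'z',l[:,2].mean())
for lo,hi in ((37,42),(1,7)):
    m=np.zeros(h.shape,bool); m[20:135,280:390]=True; m&=(s<110)&(Z>lo)&(Z<hi)
    nl,lab,st,ce=cv2.connectedComponentsWithStats(m.astype(np.uint8))
    for i in range(1,nl):
        if st[i,4]<150: continue
        q=P[lab==i]; rect=cv2.minAreaRect(q[:,:2].astype(np.float32)); print('dark',lo,st[i,4],ce[i],'z',np.median(q[:,2]),rect)
# blade
m=np.zeros(h.shape,bool); m[185:230,225:290]=True; m&=(s<45)&(v>110)&np.isfinite(Z)&(Z>10)&(Z<90)
nl,lab,st,ce=cv2.connectedComponentsWithStats(m.astype(np.uint8)); i=1+np.argmax(st[1:,4]); q=P[lab==i]
print('blade',st[i],np.median(q,0)); c=q.mean(0); u,S,vt=np.linalg.svd(q-c,full_matrices=False); print(vt,S/np.sqrt(len(q))); 
for k in range(3): print(np.percentile((q-c)@vt[k],[1,99]))
m=(h>75)&(h<95)&(s>120)&(Z<80)&(Z>30); q=P[m]; print('turq',np.percentile(q,[2,98],axis=0))
E
```

```text
lipL 312 z 44.93490069744885 rect ((624.3214111328125, -120.68680572509766), (28.35906219482422, 104.86874389648438), 84.6773910522461)
[[570.7999877929688, -129.89999389648438], [675.2000122070312, -139.6999969482422], [677.7999877929688, -111.4000015258789], [573.4000244140625, -101.69999694824219]]
line [ 9.9566185e-01 -9.3045585e-02  6.1226672e+02 -1.0786084e+02] -5.3388414 z 44.93665508953428
lipR 313 z 45.13679003657586 rect ((616.5400390625, -229.72879028320312), (107.6050796508789, 25.052522659301758), 8.107841491699219)
[[561.5, -224.89999389648438], [565.0, -249.6999969482422], [671.5999755859375, -234.5], [668.0, -209.6999969482422]]
line [ 9.9615633e-01 -8.7593310e-02  5.9230298e+02 -2.2832051e+02] -5.0251665 z 45.06386993816689
dark 37 1430 [337.86433566  42.63146853] z 39.13675548585411 ((620.3394775390625, -122.79259490966797), (24.9671630859375, 99.98194885253906), 84.8233413696289)
dark 37 1422 [330.73417722 114.46835443] z 39.30498604473411 ((611.9483642578125, -215.35418701171875), (23.610654830932617, 100.21456909179688), 84.77190399169922)
dark 1 3750 [333.03386667  80.4288    ] z 3.2279498381564053 ((616.2779541015625, -168.37747192382812), (72.96871185302734, 105.0357666015625), 83.38021850585938)
blade [ 225  188   57   38 1738] [ 510.80162088 -331.54002421   50.98902115]
[[-0.73150385  0.20015864  0.65179647]
 [ 0.23484503  0.97141167 -0.03474458]
 [ 0.64011712 -0.12765537  0.75759764]] [22.41928618 14.14799363  1.38392046]
[-39.85361157  38.86230831]
[-25.14057221  23.62361394]
[-2.10224833  6.08021411]
turq [[ 213.50264957 -380.79094985   33.89487808]
 [ 311.47170576 -265.05007683   41.16042107]]
```

Measured so far:

| Item | Position (mm) | Yaw | Check |
|---|---|---|---|
| Free stand centre | (616.2, -168.9) | -5.2° | Ledge z 39–40, lip spacing 122 between centres, as described |
| Lifter grip | about (461, -324, 136) | about -11.5° | Slope 40.5°; expected height 136.7 |

Next I'll turn the tool so that its x axis points along the lifter.

```bash
python3 -m jog '[[1,0,0,0,8.4],[1,0,0,0,8.4],[1,0,0,0,8.5],[1,0,0,0,8.5],[1,0,0,0,8.5],[1,0,0,0,8.5],[1,0,0,0,8.5],[1,0,0,0,8.5],[1,0,0,0,8.5],[1,0,0,0,8.5],[1,0,0,0,8.5],[1,0,0,0,8.5]]' && python3 - <<'E'
from h import *
s=r.read_state(); print(s['tool_pos'],s['eef_rot'],s['qpos'])
g=np.array([461,-324.4,128]); T=tool_T(s); print('to go in tool axes',T[:3,:3].T@(g-T[:3,3]))
E
```

```text
time: 2.4
tool_pos: [595.2, -277.9, 298.7]
eef_rot: [-3.141, 0.001, -0.21]
ft_force: [-0.5, 0.8, -0.8]
finger_gap: 85.4
[ 595.18316388 -277.89256722  298.66668411] [-3.14090603e+00  1.01917921e-03 -2.09599688e-01] [-5.50151504e-01  9.98804197e-02  1.46502973e+00  3.06785208e-04
  1.57787249e+00  1.23024685e+00]
to go in tool axes [-121.39574089   73.52610733  170.74005233]
```

```bash
python3 -m jog '[[1,-20,12,0,0],[1,-40,24,0,0],[1,-40,24,0,0],[1,-21,13,10,0],[1,0,0,30,0],[1,0,0,20,0],[1,0,0,0,0],[1,0,0,0,0]]' && python3 - <<'E'
from h import *
s=r.read_state(); print(s['tool_pos'],s['eef_rot'])
p,d,K,T=shot('wrist','w2'); P=pts('wrist',d,K,T); H=hsv(p); h,ss,v=[H[...,i].astype(int) for i in range(3)]
m=(h>5)&(h<19)&(ss>200)&(v>90)&(P[...,2]>100)&(P[...,2]<200)&(abs(P[...,0]-457)<60)&(abs(P[...,1]+322)<40)
q=P[m]; print(m.sum(),cv2.minAreaRect(q[:,:2].astype(np.float32)),np.median(q,0))
E
```

```text
time: 3.2
tool_pos: [461.9, -325.5, 239.1]
eef_rot: [-3.141, 0.001, -0.204]
ft_force: [-0.1, 0.2, 1.2]
finger_gap: 85.3
[ 461.89501451 -325.52341436  239.13066517] [-3.14094907e+00  7.60700330e-04 -2.04301241e-01]
418 ((459.33074951171875, -323.3146057128906), (17.213947296142578, 67.37462615966797), 78.20047760009766) [ 454.06340973 -329.42071845  154.98204116]
```

View pics/w2.png

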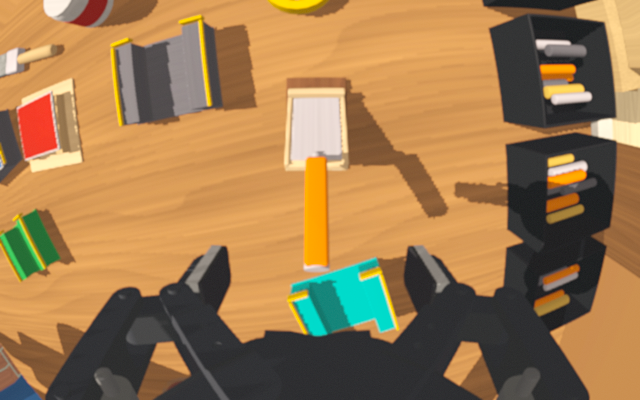

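The handle is centred between the fingers (column 316), with its yaw equal to the tool's (-11.8°). Its height agrees with the first view. I'll descend and grip.

```bash
python3 -m jog '[[1,0,-1,20,0],[1,0,-1,30,0],[1,0,0,30,0],[1,0,0,20,0],[1,0,0,11,0],[1,0,0,0,0],[1,0,0,0,0]]' && python3 -m jog '[[0.6,0,0,0,0],[0.3,0,0,0,0],[0.1,0,0,0,0],[0,0,0,0,0],[0,0,0,0,0],[0,0,0,0,0],[0,0,0,0,0]]'
```

```text
time: 3.95
tool_pos: [463.0, -325.3, 130.1]
eef_rot: [3.14, -0.002, -0.206]
ft_force: [-0.7, 0.6, 0.7]
finger_gap: 85.2
time: 4.65
tool_pos: [462.1, -324.7, 128.7]
eef_rot: [-3.141, -0.0, -0.206]
ft_force: [-1.2, 1.2, 2.9]
finger_gap: 17.0
```

Gripped, with the gap at 17 mm. Lifting straight up.

```bash
python3 -m jog '[[0,0,0,-8,0],[0,0,0,-15,0],[0,0,0,-25,0],[0,0,0,-30,0],[0,0,0,-30,0],[0,0,0,-20,0],[0,0,0,-5,0],[0,0,0,0,0],[0,0,0,0,0]]' && python3 - <<'E'
from h import *
print(r.read_state()['wrist_torque']); shot('wrist','w3'); shot('scene','s3')
E
```

```text
time: 5.55
tool_pos: [461.5, -324.3, 259.8]
eef_rot: [-3.14, 0.002, -0.206]
ft_force: [0.2, 0.7, -1.3]
finger_gap: 17.1
[-0.03363405  0.06731371 -0.00476004]
```

View pics/w3.png

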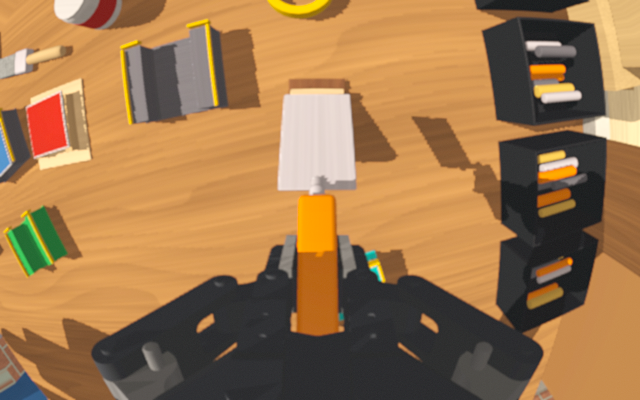

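View pics/s3.png

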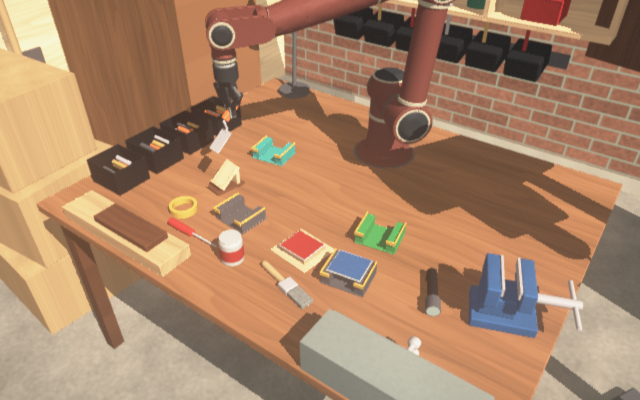

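The lifter is held firmly, still at 40° (blade ahead of the fingers at (317,140)). I can't tilt the tool, so I'll carry it to clear bench at about (460,-30). There I'll press the tip on the bench so the lifter pivots in the pads until the blade is flat.

```bash
python3 -m jog '[[0,-3,-15,0,0],[0,-7,-33,0,0],[0,-9,-40,0,0],[0,-9,-40,0,0],[0,-9,-40,0,0],[0,-9,-40,0,0],[0,-8,-40,0,0],[0,-5,-28,0,-3],[0,-2,-11,0,-3.5],[0,0,0,0,0],[0,0,0,0,0]]' && python3 -m jog '[[0,0,0,20,0],[0,0,0,40,0],[0,0,0,35,0],[0,0,0,20,0],[0,0,0,5,0],[0,0,0,0,0],[0,0,0,0,0]]' && python3 - <<'E'
from h import *
p,d,K,T=shot('side','d4'); shot('wrist','w4'); shot('scene','s4')
E
```

```text
time: 6.75
tool_pos: [460.0, -31.0, 260.7]
eef_rot: [3.141, 0.001, -0.093]
ft_force: [-0.1, -0.7, -1.8]
finger_gap: 17.2
time: 7.45
tool_pos: [461.4, -32.0, 142.9]
eef_rot: [3.141, -0.002, -0.094]
ft_force: [1.6, 0.8, -0.8]
finger_gap: 17.2
```

```bash
python3 - <<'E'
import cv2
a=cv2.imread('pics/s4.png')[120:280,180:380]; b=cv2.imread('pics/d4.png')[120:300,200:440]
a=cv2.resize(a,(400,320),interpolation=cv2.INTER_CUBIC); b=cv2.resize(b,(400,320),interpolation=cv2.INTER_CUBIC)
cv2.imwrite('pics/crop4.png',cv2.hconcat([a,b]))
E
```

```text
(no output)
```

View pics/crop4.png

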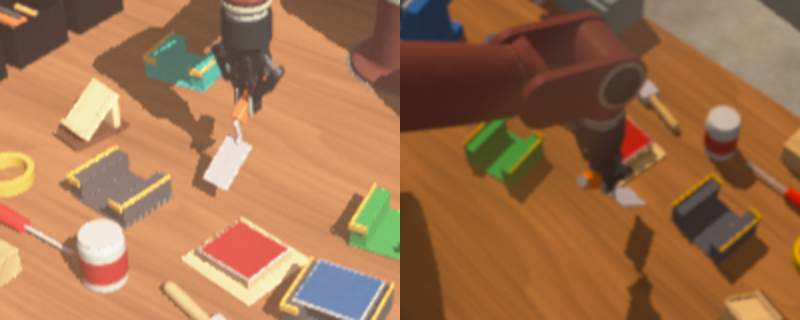

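View pics/w4.png

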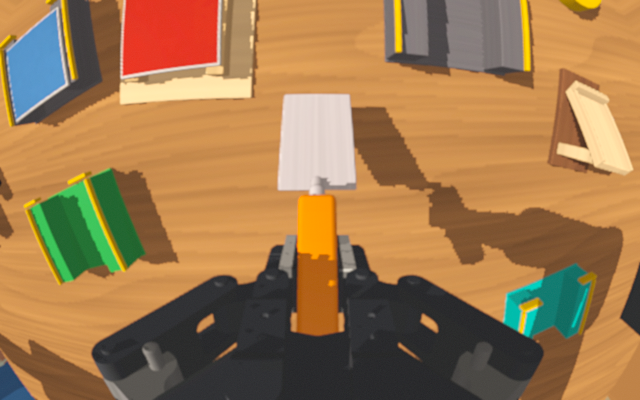

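```bash
cat >> h.py <<'E'
def blade(tag):
    p,d,K,T=load(tag); P=pts('wrist',d,K,T); H=hsv(p)
    m=np.zeros(d.shape,bool); m[20:195,265:370]=True; m&=(H[...,1]<45)&(H[...,2]>120)&np.isfinite(P[...,2])
    m=cv2.erode(m.astype(np.uint8),np.ones((5,5)))
    nl,lab,st,ce=cv2.connectedComponentsWithStats(m); i=1+np.argmax(st[1:,4]); q=P[lab==i]
    c=q.mean(0); vt=np.linalg.svd(q-c,full_matrices=False)[2]; n=vt[2]*np.sign(vt[2,2])
    print('blade px',st[i],'c',np.round(c,1),'normal',np.round(n,3),'pitch(tip down) deg',round(np.degrees(np.arctan2(n[0],n[2])),1),'roll',round(np.degrees(np.arctan2(n[1],n[2])),1),'z range',np.round(np.percentile(q[:,2],[1,99]),1))
    return p,d,K,T,P,lab==i
E
python3 -c "
from h import *
blade('w4')"
```

```text
blade px [ 280   96   73   96 5529] c [509.6 -35.8  67.4] normal [ 0.678 -0.057  0.733] pitch(tip down) deg 42.8 roll -4.5 z range [ 40.9 125.1]
```

```bash
python3 -m jog '[[0,0,0,10,0],[0,0,0,12,0],[0,0,0,8,0],[0,0,0,4,0],[0,0,0,0,0],[0,0,0,0,0]]'; python3 -m jog '[[0,-3,0,4,0],[0,-6,0,6,0],[0,-7,0,5,0],[0,-7,0,5,0],[0,-6,0,6,0],[0,-6,0,6,0],[0,0,0,0,0],[0,0,0,0,0]]' && python3 -c "
from h import *
shot('wrist','w5');blade('w5')"
```

```text
time: 8.2
tool_pos: [460.4, -31.3, 106.9]
eef_rot: [-3.142, 0.0, -0.092]
ft_force: [-0.2, -1.0, -1.6]
finger_gap: 17.3
time: 9.0
tool_pos: [424.7, -28.0, 74.6]
eef_rot: [-3.142, 0.002, -0.093]
ft_force: [0.9, -0.6, 0.3]
finger_gap: 17.0
blade px [ 277   46   81  142 8027] c [497.8 -34.3  18.8] normal [ 0.44  -0.039  0.897] pitch(tip down) deg 26.1 roll -2.5 z range [ 2.4 69.4]
```

It's pivoting as planned: pitch is down to about 23–26° with little force. Continuing until flat.

```bash
python3 -m jog '[[0,-4,0,6,0],[0,-4,0,6,0],[0,-4,0,7,0],[0,-3,0,7,0],[0,-3,0,7,0],[0,-2,0,7,0],[0,0,0,4,0],[0,0,0,2,0],[0,0,0,0,0],[0,0,0,0,0]]' && python3 -c "
from h import *
shot('wrist','w6');blade('w6');print(r.read_state()['ft_force'])"
```

```text
time: 10.05
tool_pos: [405.5, -26.2, 29.2]
eef_rot: [-3.141, 0.001, -0.092]
ft_force: [-1.6, -1.1, 1.4]
finger_gap: 16.9
blade px [  271    22    93   171 10087] c [489.6 -33.2   4.9] normal [ 0.234 -0.024  0.972] pitch(tip down) deg 13.5 roll -1.4 z range [ 1.1 39.9]
[-1.93442731  0.44234506  0.77833426]
```

View pics/w6.png

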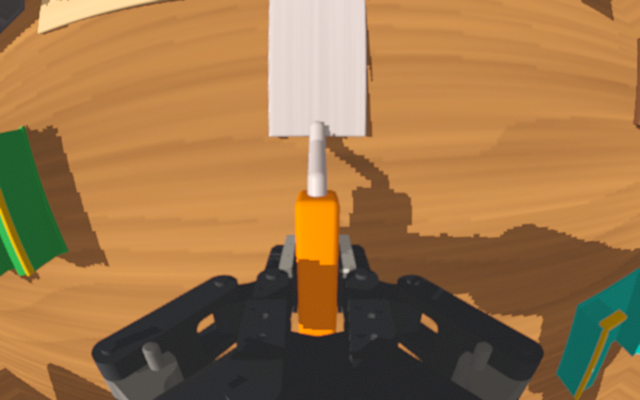

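```bash
cat >> h.py <<'E'
def bl2(tag,rmax,rmin=5):
    p,d,K,T=load(tag); P=pts('wrist',d,K,T); H=hsv(p)
    m=np.zeros(d.shape,bool); m[rmin:rmax,262:378]=True; m&=(H[...,1]<45)&(H[...,2]>110)&np.isfinite(P[...,2])
    m=cv2.erode(m.astype(np.uint8),np.ones((7,7)))>0
    q=P[m]; th=-np.arctan2(*[0,1]); 
    A=np.c_[q[:,:2]-q[:,:2].mean(0),np.ones(len(q))]; s,_,_,_=np.linalg.lstsq(A,q[:,2],rcond=None)
    print('n',len(q),'centre',np.round(q.mean(0),1),'dz/dx deg',np.degrees(s[0]).round(2),'dz/dy deg',np.degrees(s[1]).round(2),'rect',cv2.minAreaRect(q[:,:2].astype(np.float32)))
    return q
E
python3 -c "
from h import *
bl2('w6',118)"
```

```text
n 7952 centre [501.7 -34.4   2.7] dz/dx deg -1.56 dz/dy deg 0.06 rect ((501.94317626953125, -34.59457015991211), (46.70879364013672, 57.93171310424805), 84.71656036376953)
```

```bash
python3 -m jog '[[0,0,0,1,0],[0,0,0,1,0],[0,0,0,1,0],[0,0,0,0,0],[0,0,0,0,0]]' && python3 -c "
from h import *
shot('wrist','w7');bl2('w7',118)"
```

```text
time: 10.6
tool_pos: [405.9, -26.3, 26.5]
eef_rot: [3.142, -0.001, -0.093]
ft_force: [-2.3, 0.8, 4.0]
finger_gap: 16.9
n 8275 centre [501.4 -34.2   2. ] dz/dx deg -0.47 dz/dy deg 0.05 rect ((501.992919921875, -34.58347702026367), (46.7851676940918, 57.064632415771484), 84.84535217285156)
```

The blade is flat to within about 0.5°, pressing with 4 N. I'll lift and check for sag, then view the plate and battens from straight behind.

```bash
python3 -m jog '[[0,0,0,-15,0],[0,0,0,-35,0],[0,0,0,-45,0],[0,-1,-10,-45,0],[0,-3,-30,-40,0],[0,-4,-40,-30,0],[0,-3,-30,-10,0],[0,-2,-18,0,0],[0,0,0,0,0],[0,0,0,0,0],[0,0,0,0,0]]' && python3 -c "
from h import *
shot('wrist','w8');bl2('w8',118);print(r.read_state()['tool_pos'],r.read_state()['eef_rot'])"
```

```text
time: 11.75
tool_pos: [404.1, 101.5, 245.0]
eef_rot: [3.141, 0.002, -0.093]
ft_force: [-0.5, 0.8, -2.0]
finger_gap: 17.0
n 8080 centre [499.   93.4 219.2] dz/dx deg -1.17 dz/dy deg 0.05 rect ((500.3735656738281, 93.25260925292969), (46.65266418457031, 57.66120529174805), 84.40690612792969)
[404.25206784 101.40234411 245.20444781] [ 3.14109012e+00  1.56118405e-03 -9.38807318e-02]
```

View pics/w8.png

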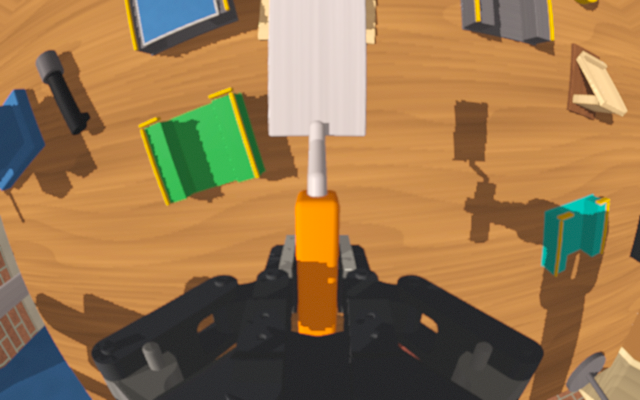

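```bash
python3 - <<'E'
from h import *
p,d,K,T=load('wrist0')
s0=dict(tool_pos=np.array([624.98,0,239.3]),eef_rot=np.array([-np.pi,0,np.pi/2]))
K,T=cam('wrist',s0)
P=pts('wrist',d,K,T); H=hsv(p); h,s,v=[H[...,i].astype(int) for i in range(3)]; Z=P[...,2]
m=np.zeros(h.shape,bool); m[30:175,245:390]=True
red=m&((h<6)|(h>174))&(s>150); q=P[red]; print('red z',np.median(q[:,2]),cv2.minAreaRect(q[:,:2].astype(np.float32)))
pl=m&(Z>24)&(Z<31); q=P[pl]; print('plate by z',pl.sum(),np.median(q[:,2]),cv2.minAreaRect(q[:,:2].astype(np.float32)))
bd=m&(Z>2)&(Z<6.5); nl,lab,st,ce=cv2.connectedComponentsWithStats(bd.astype(np.uint8)); i=1+np.argmax(st[1:,4]); q=P[lab==i]; print('board by z',len(q),np.median(q[:,2]),cv2.minAreaRect(q[:,:2].astype(np.float32)))
lt=m&(v>150)&(s<120)&(s>30); lt=cv2.morphologyEx((lt|pl).astype(np.uint8),cv2.MORPH_OPEN,np.ones((3,3)))
c=max(cv2.findContours(lt,cv2.RETR_EXTERNAL,cv2.CHAIN_APPROX_NONE)[0],key=cv2.contourArea); hull=cv2.convexHull(c)[:,0]
W=plane('wrist',K,T,hull,4.); print('board by colour',cv2.minAreaRect(W[:,:2].astype(np.float32)))
vis=p[20:180,235:400].copy(); vis=cv2.resize(vis,None,fx=4,fy=4); cv2.imwrite('pics/plate0.png',vis[...,::-1][:600])
# second view: scene with plate
p,d,K,T=load('scene0'); P=pts('scene',d,K,T); H=hsv(p); h,s,v=[H[...,i].astype(int) for i in range(3)]
m=np.zeros(h.shape,bool); m[225:280,265:340]=True; red=m&((h<8)|(h>172))&(s>130); q=P[red]; print('scene red',len(q),np.median(q[:,2]),cv2.minAreaRect(q[:,:2].astype(np.float32)))
E
```

```text
red z nan ((629.2048950195312, 82.6006851196289), (91.69332885742188, 82.15735626220703), 83.56597900390625)
plate by z 7338 28.79880034313865 ((625.26611328125, 80.8421630859375), (105.46870422363281, 96.01030731201172), 84.1469955444336)
board by z 5062 4.297635238502835 ((622.99951171875, 79.32608032226562), (142.25173950195312, 132.92942810058594), 82.74198150634766)
board by colour ((623.0514526367188, 79.70349884033203), (141.27391052246094, 130.86752319335938), 82.32642364501953)
scene red 601 nan ((630.029541015625, 77.77326965332031), (93.75102233886719, 86.25572967529297), 82.66097259521484)
```

View pics/plate0.png

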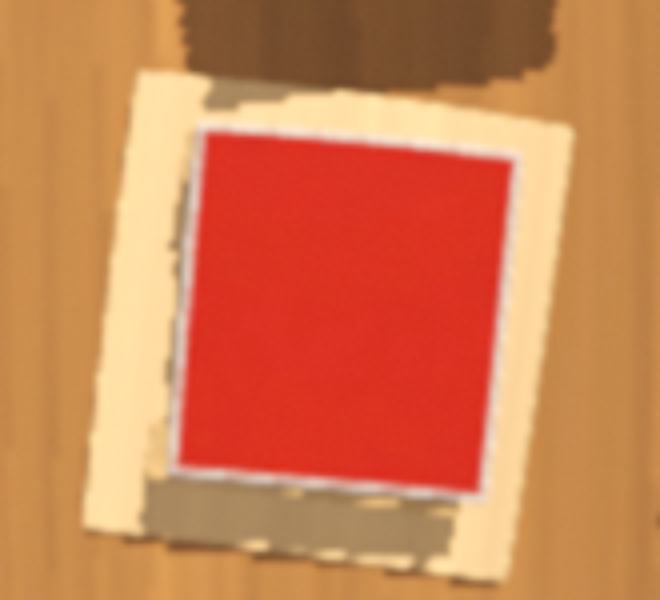

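```bash
python3 - <<'E'
from h import *
for tag,z in (('w7',2.5),('w8',None)):
    p,d,K,T=load(tag); H=hsv(p); P=pts('wrist',d,K,T)
    m=((H[...,1]<45)&(H[...,2]>110)).astype(np.uint8)
    for c in (280,290,345,355):
        col=np.where(m[60:160,c])[0]+60; e=col.max()+.5
        zz=z if z else np.nanmedian(P[90:120,c,2])
        w=plane('wrist',K,T,np.array([[c,e]]),zz)[0]
        s=np.linalg.inv(T) 
        print(tag,c,e,w.round(1),zz.round(1) if z is None else z)
    for rr in (60,100):
        row=np.where(m[rr,240:400])[0]+240; 
        w=plane('wrist',K,T,np.array([[row.min()-.5,rr],[row.max()+.5,rr]]),zz); print('width',row.min(),row.max(),np.linalg.norm(w[0]-w[1]).round(1),w.mean(0).round(1))
E
```

```text
w7 280 134.5 [465.1 -12.2   2.5] 2.5
w7 290 134.5 [464.5 -17.3   2.5] 2.5
w7 345 134.5 [461.9 -45.2   2.5] 2.5
w7 355 134.5 [461.5 -50.3   2.5] 2.5
width 268 365 49.3 [501.8 -34.3   2.5]
width 269 365 49.1 [481.1 -32.7   2.5]
w8 280 135.5 [462.6 115.8 219.5] 219.5
w8 290 134.5 [462.6 110.6 219.6] 219.6
w8 345 134.5 [459.9  82.5 219.9] 219.9
w8 355 135.5 [459.   77.3 219.8] 219.8
width 268 365 49.7 [500.1  93.4 219.8]
width 268 365 49.9 [479.3  95.3 219.8]
```

The lifter's blade mid sits 97 mm ahead of the TCP, and its underside 27 mm below it. The board is at (623,79.5) with yaw -7.3°. The plate is at about (627.5,82) with its top at 28.8. Next I'll line up behind the battens and descend.

```bash
python3 -m jog '[[0,3,-3,20,1.9],[0,4,-2,40,0],[0,0,0,45,0],[0,0,0,45,0],[0,0,0,35,0],[0,0,0,17,0],[0,0,0,5,0],[0,0,0,0,0],[0,0,0,0,0]]' && python3 -c "
from h import *
s=r.read_state();print(s['tool_pos'],s['eef_rot']);shot('wrist','w9');bl2('w9',118);shot('scene','s9');shot('side','d9')
a=cv2.imread('pics/s9.png')[180:300,230:390]; cv2.imwrite('pics/s9c.png',cv2.resize(a,(800,600),interpolation=cv2.INTER_CUBIC))"
```

```text
time: 12.7
tool_pos: [413.3, 106.2, 40.6]
eef_rot: [-3.141, -0.002, -0.126]
ft_force: [0.0, 0.0, -1.0]
finger_gap: 16.9
[413.29610358 106.15540298  40.55141048] [-3.14112392e+00 -2.44052443e-03 -1.26408631e-01]
n 8137 centre [508.1  94.4  15.2] dz/dx deg -0.92 dz/dy deg 0.11 rect ((509.2237854003906, 94.57997131347656), (46.42539978027344, 57.50991439819336), 82.65277099609375)
```

View pics/w9.png

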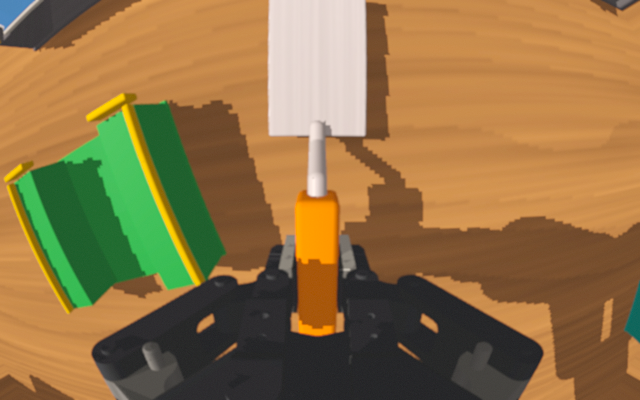

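View pics/s9c.png

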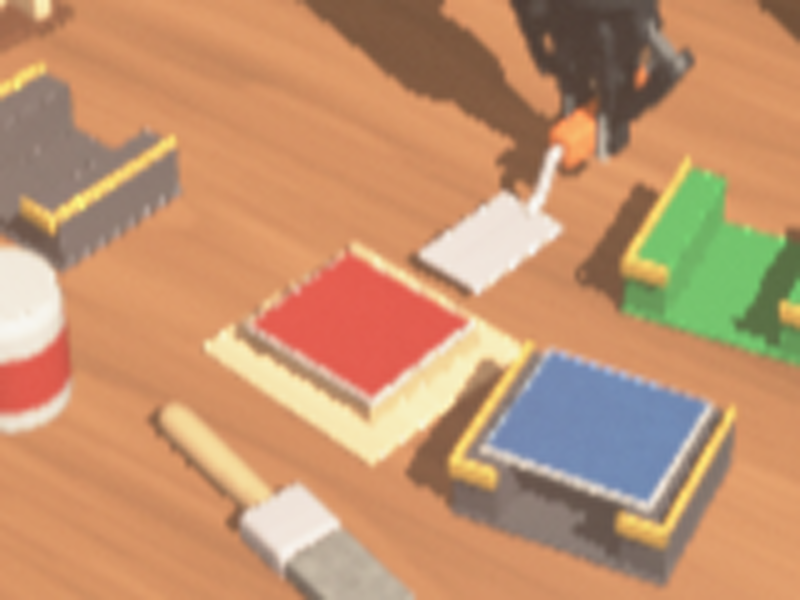

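The scene crop shows the blade level, in line with the red plate and pointing between the battens. The blade's lateral position is 157.5, against a channel centre of about 157. Sliding in.

```bash
python3 -m jog '[[0,6,0,0,0],[0,10,0,0,0],[0,12,0,0,0],[0,12,0,0,0],[0,10,0,0,0],[0,5,0,0,0],[0,0,0,0,0],[0,0,0,0,0]]' && python3 -m jog '[[0,5,0,0,0],[0,10,0,0,0],[0,12,0,0,0],[0,12,0,0,0],[0,9,0,0,0],[0,5,0,0,0],[0,0,0,0,0],[0,0,0,0,0]]'  && python3 -c "
from h import *
s=r.read_state();print(s['tool_pos'],s['eef_rot']);shot('wrist','w10');shot('scene','s10')
a=cv2.imread('pics/s10.png')[180:300,230:390]; cv2.imwrite('pics/s10c.png',cv2.resize(a,(800,600),interpolation=cv2.INTER_CUBIC))"
```

```text
time: 13.65
tool_pos: [466.3, 99.5, 38.9]
eef_rot: [3.141, 0.001, -0.126]
ft_force: [0.2, 0.5, -1.7]
finger_gap: 17.2
time: 14.45
tool_pos: [518.9, 92.9, 38.9]
eef_rot: [3.141, 0.001, -0.126]
ft_force: [-0.8, -0.5, -0.6]
finger_gap: 16.9
[518.89385366  92.87357264  38.86904888] [ 3.14149971e+00  8.69305796e-04 -1.25657024e-01]
```

View pics/w10.png

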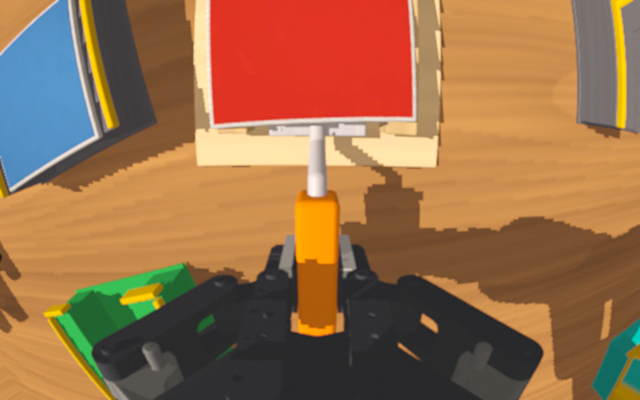

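View pics/s10c.png

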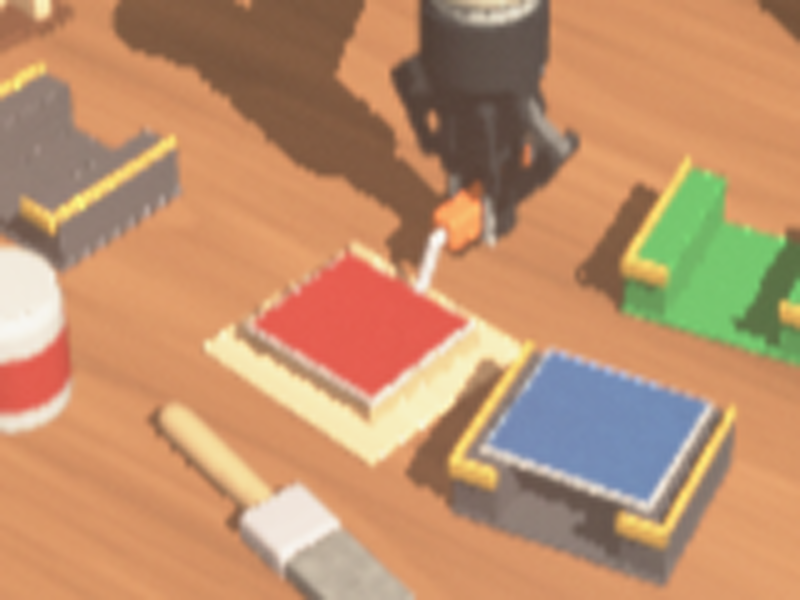

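The plate covers the blade: its front edge is at about row 122, and the blade's rear strip shows at (318,130), between the battens. I'll check the plate/blade offset in numbers before lifting.

```bash
cat >> h.py <<'E'
def plate_on(tag,ztop):
    """near edge & sides of the red face from wrist view, in tool frame (tool at shot)"""
    p,d,K,T=load(tag); H=hsv(p); h,s,v=[H[...,i].astype(int) for i in range(3)]
    m=(((h<6)|(h>174))&(s>150)&(v>80)).astype(np.uint8); m[200:]=0; m[:, :100]=0; m[:,560:]=0
    nl,lab,st,ce=cv2.connectedComponentsWithStats(m); i=1+np.argmax(st[1:,4]); mm=lab==i
    Tt=T@np.linalg.inv(np.array(optics.calibration('wrist')['T_tool_cam']))
    def tl(uv): 
        w=plane('wrist',K,T,np.array(uv,float),ztop); return (w-Tt[:3,3])@Tt[:3,:3]
    cs=[c for c in range(st[i,0]+12,st[i,0]+st[i,2]-12,4)]
    e=tl([[c,np.where(mm[:,c])[0].max()+.5] for c in cs]); f=np.polyfit(e[:,1],e[:,0],1); 
    r0=st[i,1]+st[i,3]-12; rs=range(max(3,r0-80),r0,4)
    L=tl([[np.where(mm[q])[0].min()-.5,q] for q in rs]); Rr=tl([[np.where(mm[q])[0].max()+.5,q] for q in rs])
    fl=np.polyfit(L[:,0],L[:,1],1); fr=np.polyfit(Rr[:,0],Rr[:,1],1)
    P=pts('wrist',d,K,T); k=cv2.erode(mm.astype(np.uint8),np.ones((9,9)))>0; q=P[k]; q=q[np.isfinite(q[:,2])]
    A=np.c_[q[:,:2]-q[:,:2].mean(0),np.ones(len(q))]; sl=np.linalg.lstsq(A,q[:,2],rcond=None)[0]
    print('depth z',np.median(q[:,2]).round(1),'slope deg x,y',np.degrees(sl[:2]).round(2))
    print('near edge tool x at y=0:',f[1].round(1),'edge angle deg(tool)',np.degrees(np.arctan(-f[0])).round(2),'left/right slopes deg',np.degrees(np.arctan([fl[0],fr[0]])).round(2),'y at x=100:',np.polyval(fl,100).round(1),np.polyval(fr,100).round(1),'width',(np.polyval(fr,100)-np.polyval(fl,100)).round(1))
E
python3 -c "
from h import *
plate_on('w10',28)"
```

```text
depth z 27.7 slope deg x,y [-0.04 -0.06]
near edge tool x at y=0: 66.9 edge angle deg(tool) -2.02 left/right slopes deg [-1.87 -1.99] y at x=100: -51.3 43.3 width 94.6
```

The plate centre is at tool (109,-4), about 12 mm ahead of the blade mid and 3 mm to the side. Its yaw relative to the tool is +1.95° (world). Lifting slowly.

```bash
python3 -m jog '[[0,0,0,-2,0],[0,0,0,-3,0],[0,0,0,-3,0],[0,0,0,-2,0],[0,0,0,-2,0],[0,0,0,-2,0],[0,0,0,-2,0],[0,0,0,-2,0],[0,0,0,-2,0],[0,0,0,0,0],[0,0,0,0,0]]'  && python3 -c "
from h import *
s=r.read_state();print(s['wrist_torque']);shot('wrist','w11');plate_on('w11',34)"
```

```text
time: 15.65
tool_pos: [519.2, 92.9, 59.2]
eef_rot: [-3.142, 0.0, -0.126]
ft_force: [0.1, -1.1, -2.2]
finger_gap: 17.2
[-0.02023085  0.20706805 -0.03751718]
depth z 37.9 slope deg x,y [-1.15  0.09]
near edge tool x at y=0: 67.3 edge angle deg(tool) -1.98 left/right slopes deg [-1.51 -1.87] y at x=100: -52.5 44.6 width 97.1
```

The plate is on the blade, with a 1.1° tilt and no sag. Raising it further.

```bash
python3 -m jog '[[0,0,0,-3,0],[0,0,0,-6,0],[0,0,0,-9,0],[0,0,0,-9,0],[0,0,0,-9,0],[0,0,0,-9,0],[0,0,0,-6,0],[0,0,0,-3,0],[0,0,0,0,0],[0,0,0,0,0]]'  && python3 -c "
from h import *
s=r.read_state();print(s['tool_pos'],s['eef_rot']);shot('wrist','w12');plate_on('w12',s['tool_pos'][2]-20.5)"
```

```text
time: 16.7
tool_pos: [518.9, 92.9, 112.8]
eef_rot: [3.141, 0.001, -0.126]
ft_force: [-0.7, 0.8, -1.8]
finger_gap: 16.9
[518.87422035  92.85822562 112.77620231] [ 3.14145051e+00  6.79556076e-04 -1.25602606e-01]
depth z 91.4 slope deg x,y [-1.21  0.07]
near edge tool x at y=0: 67.5 edge angle deg(tool) -2.0 left/right slopes deg [-1.47 -1.88] y at x=100: -50.8 43.2 width 94.1
```

View pics/w12.png

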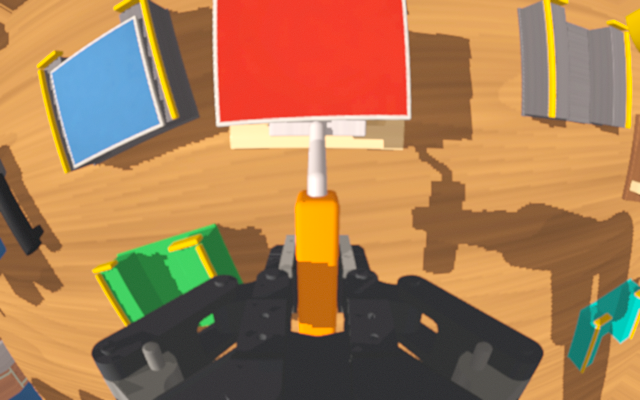

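Over to the stand at constant height, with gentle accelerations.

```bash
python3 -m jog '[[0,0.5,5,0,0],[0,1,11,0,0],[0,1.5,17,0,0],[0,2,23,0,0],[0,2,28,0,0],[0,2,28,0,0],[0,2,28,0,0],[0,2,28,0,0],[0,2,28,0,0],[0,2,23,0,0],[0,1.5,17,0,0],[0,1,11,0,0]]' && python3 -m jog '[[0,0.5,5,0,0],[0,0,0,0,0],[0,0,0,0,0],[0,0,0,0,0]]'  && python3 -c "
from h import *
s=r.read_state();print(s['tool_pos'],s['eef_rot']);shot('wrist','w13');plate_on('w13',s['tool_pos'][2]-20.5);shot('scene','s13')
a=cv2.imread('pics/s13.png')[150:270,180:340]; cv2.imwrite('pics/s13c.png',cv2.resize(a,(800,600),interpolation=cv2.INTER_CUBIC))"
```

```text
time: 17.95
tool_pos: [507.0, -156.6, 113.0]
eef_rot: [3.141, 0.0, -0.127]
ft_force: [0.4, -0.1, -2.8]
finger_gap: 17.3
time: 18.35
tool_pos: [507.4, -159.0, 113.0]
eef_rot: [-3.141, 0.0, -0.125]
ft_force: [0.1, -0.5, -2.8]
finger_gap: 17.2
[ 507.40503407 -158.95250398  113.02745983] [-3.14132453e+00  2.17635598e-04 -1.24730009e-01]
depth z 91.7 slope deg x,y [-1.19  0.11]
near edge tool x at y=0: 67.4 edge angle deg(tool) -2.19 left/right slopes deg [-1.83 -2.09] y at x=100: -51.1 43.2 width 94.3
```

View pics/w13.png

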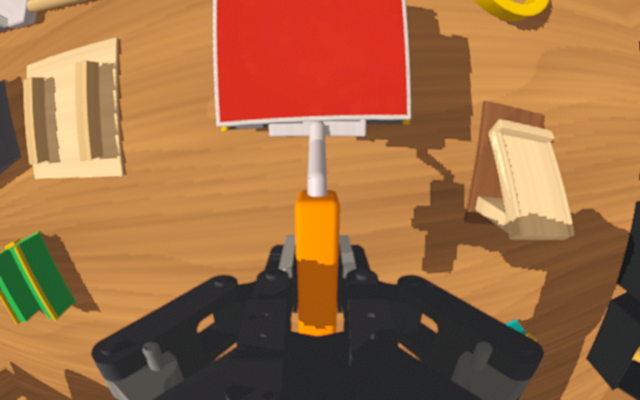

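View pics/s13c.png

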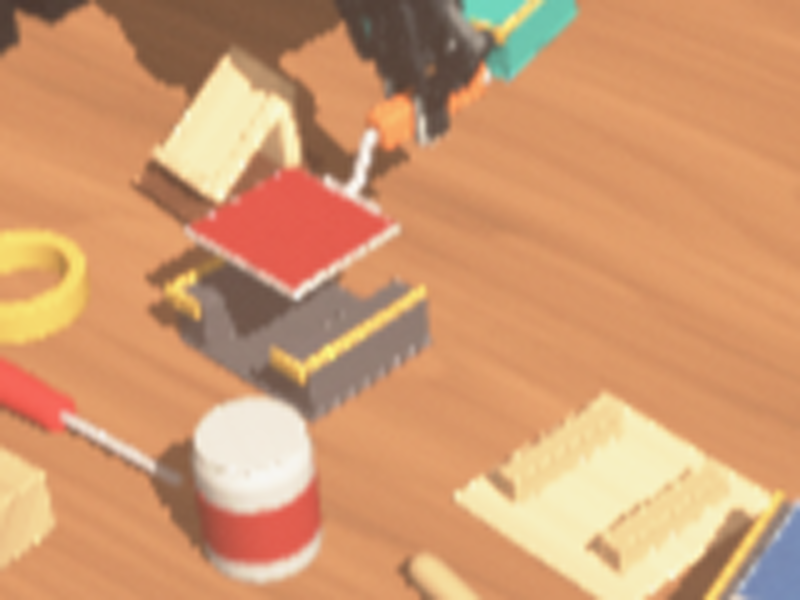

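Hovering over the stand, the lip near-ends peek out at (224,128) and (407,122). I'll cross-check the stand and plate with the scene camera and these lip ends.

```bash
python3 - <<'E'
from h import *
c0=np.array([616.2,-168.9]); a=np.radians(-5.2); u=np.array([np.cos(a),np.sin(a)]); n=np.array([-u[1],u[0]])
p,d,K,T=load('w13'); H=hsv(p)
m=((H[...,0]>20)&(H[...,0]<34)&(H[...,1]>140)&(H[...,2]>90)).astype(np.uint8)
for (x0,x1) in ((215,240),(395,420)):
    ys,xs=np.where(m[115:140,x0:x1]); 
    if len(xs): 
        w=plane('wrist',K,T,np.c_[xs+x0,ys+115].astype(float),46.)[:,:2]; l=(w-c0)@np.c_[u,n]; print('lip px n',len(xs),xs.mean()+x0,ys.mean()+115,'stand-frame x range',l[:,0].min().round(1),l[:,0].max().round(1),'y',l[:,1].min().round(1),l[:,1].max().round(1))
# scene: stand lips in scene0, plate in s13
p,d,K,T=load('scene0'); H=hsv(p); P=pts('scene',d,K,T)
m=((H[...,0]>18)&(H[...,0]<34)&(H[...,1]>120)&(H[...,2]>90)).astype(np.uint8); m[:190]=0;m[235:]=0;m[:,:205]=0;m[:,275:]=0
ys,xs=np.where(m); w=plane('scene',K,T,np.c_[xs,ys].astype(float),45.5)[:,:2]; l=(w-c0)@np.c_[u,n]
for sg in (1,-1):
    k=(l[:,1]*sg>40); 
    if k.any(): print('scene lip',sg,k.sum(),'y pct',np.percentile(l[k,1],[5,50,95]).round(1),'x',np.percentile(l[k,0],[2,98]).round(1))
p,d,K,T=load('s13'); H=hsv(p); h,s,v=[H[...,i].astype(int) for i in range(3)]
m=(((h<8)|(h>172))&(s>120)).astype(np.uint8); m[:180]=0; m[212:]=0; m[:,:210]=0; m[:,265:]=0
c=max(cv2.findContours(m,cv2.RETR_EXTERNAL,cv2.CHAIN_APPROX_NONE)[0],key=cv2.contourArea)[:,0]
for z in (91.7,): 
    w=plane('scene',K,T,c.astype(float),z)[:,:2].astype(np.float32); rc=cv2.minAreaRect(w); print('scene plate',rc,'in stand frame',(np.array(rc[0])-c0)@np.c_[u,n])
s=dict(tool_pos=np.array([507.4,-159,113]),yaw=-.125); tx=np.array([np.cos(.125),-np.sin(.125)]); ty=np.array([-np.sin(.125),-np.cos(.125)])
pc=s['tool_pos'][:2]+109.4*tx-4.2*ty; print('wrist-based plate centre in stand frame',(pc-c0)@np.c_[u,n])
E
```

```text
lip px n 23 223.65217391304347 128.47826086956522 stand-frame x range -49.4 -47.2 y 58.3 62.6
lip px n 16 405.8125 121.9375 stand-frame x range -49.0 -47.6 y -61.7 -58.2
scene lip 1 69 y pct [52.6 61.  66.3] x [-42.8  58.9]
scene lip -1 37 y pct [-63.8 -59.  -47.5] x [-41.6  59.9]
scene plate ((615.9239501953125, -172.9029998779297), (96.48894500732422, 87.834228515625), 85.12325286865234) in stand frame [ 0.08788851 -4.01154423]
wrist-based plate centre in stand frame [0.2301733  0.45052977]
```

The wrist view gives lips at ±60 and a near end at -49 in the stand frame, so the stand estimate holds. The plate centre is at (+0.2,+0.5) mm there. The scene view differs by 4–5 mm in y, but it shows that same bias on the plate at the battens, so I'm using the close wrist view. Lowering most of the way.

```bash
python3 -m jog '[[0,0,0,3,0],[0,0,0,6,0],[0,0,0,8,0],[0,0,0,8,0],[0,0,0,6,0],[0,0,0,3,0],[0,0,0,0,0],[0,0,0,0,0]]'  && python3 -c "
from h import *
s=r.read_state();print(s['tool_pos'],s['eef_rot']);shot('wrist','w14');plate_on('w14',s['tool_pos'][2]-20.8)"
```

```text
time: 19.25
tool_pos: [507.6, -159.8, 79.2]
eef_rot: [3.142, -0.0, -0.126]
ft_force: [1.5, -0.4, -2.0]
finger_gap: 17.1
[ 507.55862031 -159.75934718   79.24627137] [ 3.14155236e+00 -2.31627289e-04 -1.25750170e-01]
depth z 58.0 slope deg x,y [-1.11  0.08]
near edge tool x at y=0: 67.5 edge angle deg(tool) -2.17 left/right slopes deg [-1.84 -2.2 ] y at x=100: -51.2 43.3 width 94.5
```

View pics/w14.png

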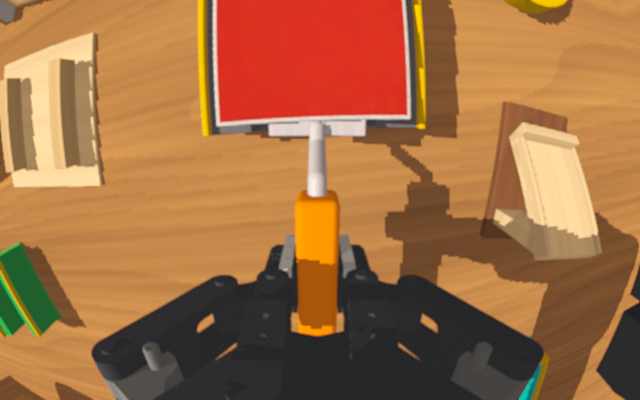

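```bash
cat >> h.py <<'E'
def lips(tag,rows=range(60,126,6),zl=46.):
    p,d,K,T=load(tag); H=hsv(p); Tt=T@np.linalg.inv(np.array(optics.calibration('wrist')['T_tool_cam']))
    m=((H[...,0]>20)&(H[...,0]<34)&(H[...,1]>140)&(H[...,2]>90))
    L=[];Rr=[]
    for q in rows:
        l=np.where(m[q,150:260])[0]+150; g=np.where(m[q,380:480])[0]+380
        if len(l): L.append([l.min()-.5,q])
        if len(g): Rr.append([g.max()+.5,q])
    t=lambda uv:(plane('wrist',K,T,np.array(uv,float),zl)-Tt[:3,3])@Tt[:3,:3]
    for nm,E in (('L',L),('R',Rr)):
        if len(E)>2: e=t(E); f=np.polyfit(e[:,0],e[:,1],1); print(nm,len(E),'outer y at x=100',np.polyval(f,100).round(1),'angle',np.degrees(np.arctan(f[0])).round(2), 'cols',E[0],E[-1])
    for c in list(range(200,212,2))+list(range(416,428,2)):
        k=np.where(m[100:150,c])[0]
        if len(k): print('near end',c,t([[c,k.max()+100.5]])[0].round(1),end=';')
    print()
E
python3 -c "
from h import *
lips('w14')"
```

```text
L 11 outer y at x=100 -66.7 angle -2.18 cols [np.float64(197.5), 60] [np.float64(201.5), 120]
R 11 outer y at x=100 58.4 angle -2.02 cols [np.float64(424.5), 60] [np.float64(424.5), 120]
near end 200 [ 73.5 -65.9  33.3];near end 202 [ 59.9 -65.3  33.3];near end 204 [ 57.  -64.3  33.3];near end 206 [ 56.9 -63.   33.3];near end 208 [ 57.4 -61.8  33.3];near end 210 [ 58.5 -60.5  33.3];near end 418 [61.1 55.5 33.3];near end 420 [61.2 56.7 33.3];near end 422 [61.2 57.9 33.3];near end 424 [61.3 59.1 33.3];
```

The plate and stand agree within 0.2 mm sideways, about 1 mm lengthwise and 0.2° in yaw. Setting it down slowly.

```bash
python3 -m jog '[[0,0,0,3,0],[0,0,0,3,0],[0,0,0,2,0],[0,0,0,2,0],[0,0,0,1,0],[0,0,0,1,0],[0,0,0,1,0],[0,0,0,1,0],[0,0,0,1,0],[0,0,0,1,0],[0,0,0,1,0],[0,0,0,1,0]]' && python3 -m jog '[[0,0,0,1,0],[0,0,0,2,0],[0,0,0,3,0],[0,0,0,3,0],[0,0,0,3,0],[0,0,0,2,0],[0,0,0,0,0],[0,0,0,0,0]]' && python3 -c "
from h import *
s=r.read_state();print(s['tool_pos'],s['eef_rot']);shot('wrist','w15');plate_on('w15',44);lips('w15')"
```

```text
time: 20.5
tool_pos: [507.6, -159.7, 61.2]
eef_rot: [3.141, -0.001, -0.126]
ft_force: [-0.7, -0.8, -1.6]
finger_gap: 17.4
time: 21.3
tool_pos: [507.4, -159.7, 47.1]
eef_rot: [-3.142, 0.0, -0.126]
ft_force: [-0.2, -0.5, -2.2]
finger_gap: 16.9
[ 507.42962285 -159.67178039   47.09267032] [-3.14157832e+00  4.13635554e-05 -1.25677566e-01]
depth z 43.8 slope deg x,y [-0.02 -0.05]
near edge tool x at y=0: 67.5 edge angle deg(tool) -2.21 left/right slopes deg [-2.1  -1.84] y at x=100: -51.3 43.4 width 94.8
L 11 outer y at x=100 -66.6 angle -2.48 cols [np.float64(173.5), 60] [np.float64(177.5), 120]
R 11 outer y at x=100 58.2 angle -2.67 cols [np.float64(447.5), 60] [np.float64(448.5), 120]
```

View pics/w15.png

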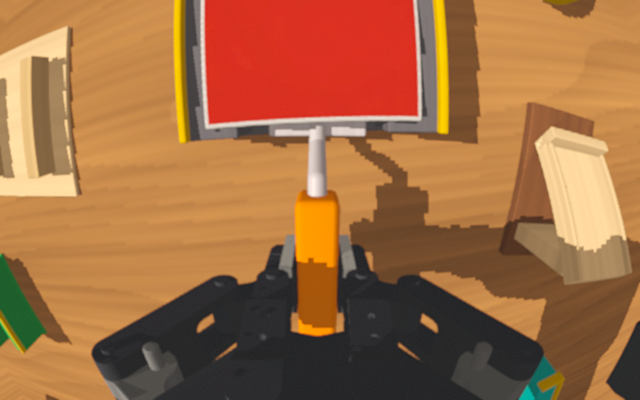

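The plate lies flat: top at 43.8, slope under 0.1°, and the lip/plate centres agree to 0.3 mm sideways. The blade is well below it, so I'll draw it straight back.

```bash
python3 -m jog '[[0,-3,0,0,0],[0,-8,0,0,0],[0,-12,0,0,0],[0,-14,0,0,0],[0,-15,0,0,0],[0,-15,0,0,0],[0,-15,0,0,0],[0,-15,0,0,0],[0,-14,0,0,0],[0,-10,0,0,0],[0,-4,0,0,0],[0,0,0,0,0]]' && python3 -m jog '[[0,0,0,4,0],[0,0,0,6,0],[0,0,0,4,0],[0,0,0,2,0],[0,0,0,1,0],[0,0,0,1,0],[0,0,0,1,0],[0,0,0,0,0],[0,0,0,0,0]]' && python3 -c "
from h import *
s=r.read_state();shot('wrist','w16');bl2('w16',118);shot('scene','s16')"
```

```text
time: 22.55
tool_pos: [382.9, -143.9, 47.1]
eef_rot: [3.141, -0.0, -0.126]
ft_force: [0.2, -0.2, -1.8]
finger_gap: 16.8
time: 23.45
tool_pos: [383.5, -144.0, 28.2]
eef_rot: [3.141, -0.0, -0.126]
ft_force: [-0.9, 0.2, -2.1]
finger_gap: 17.3
n 7708 centre [ 477.2 -154.8    2.7] dz/dx deg -1.07 dz/dy deg 0.12 rect ((479.3089599609375, -155.43740844726562), (46.39531326293945, 57.325992584228516), 82.69522094726562)
```

View pics/w16.png

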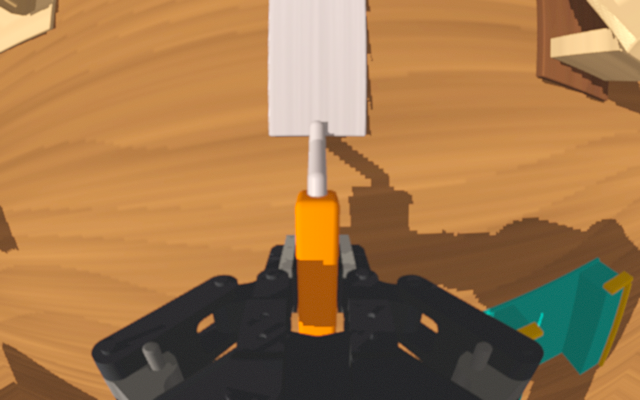

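View pics/s16.png

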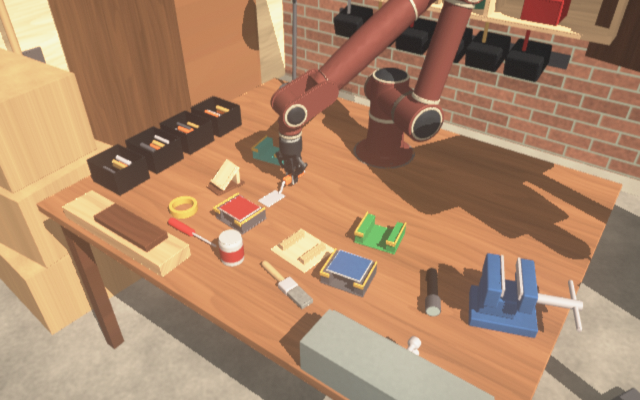

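The blade is at the bench and clear of everything. I'll press lightly, open, then rise.

```bash
python3 -m jog '[[0,0,0,1,0],[0,0,0,0.5,0],[0,0,0,0,0],[0.3,0,0,0,0],[0.5,0,0,0,0],[0.7,0,0,0,0],[0.8,0,0,0,0],[0.8,0,0,0,0],[0.8,0,0,0,0]]' && python3 -m jog '[[0.8,0,0,-10,0],[0.8,0,0,-20,0],[0.8,0,0,-40,0],[0.8,0,0,-45,0],[0.8,0,0,-45,0],[0.8,0,0,-35,0],[0.8,0,0,-10,0],[0.8,0,0,0,0],[0.8,0,0,0,0],[0.8,0,0,0,0]]' && python3 -c "
from h import *
s=r.read_state();p,d,K,T=shot('wrist','w17');bl2('w17',118);shot('scene','s17')"
```

```text
time: 24.45
tool_pos: [383.4, -144.0, 26.6]
eef_rot: [-3.142, 0.0, -0.126]
ft_force: [-0.4, 0.4, -0.1]
finger_gap: 68.3
time: 25.45
tool_pos: [382.4, -143.4, 229.1]
eef_rot: [-3.14, 0.004, -0.126]
ft_force: [-0.5, 0.6, -0.4]
finger_gap: 68.4
n 1847 centre [ 480.2 -157.3    1.8] dz/dx deg -0.07 dz/dy deg 0.07 rect ((479.98223876953125, -155.50009155273438), (42.41270065307617, 72.14460754394531), 82.97640991210938)
```

View pics/w17.png

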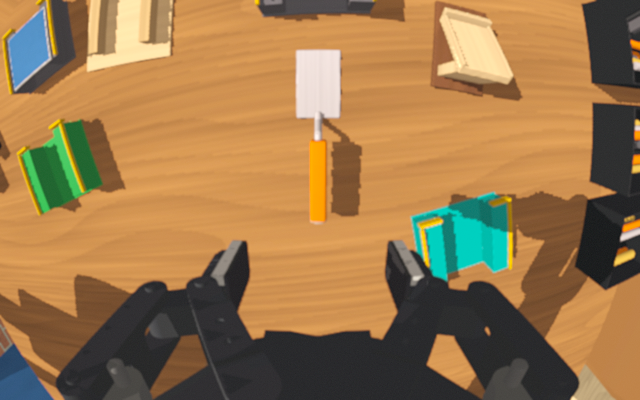

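The lifter lies flat on the bench: handle at (318,180), blade at (318,85), slope under 0.1°. I'll move forward for a last look at the plate.

```bash
python3 -m jog '[[0.8,15,0,-10,0],[0.8,30,0,-10,0],[0.8,40,0,0,0],[0.8,40,0,0,0],[0.8,30,0,0,0],[0.8,15,0,0,0],[0.8,0,0,0,0],[0.8,0,0,0,0],[0.8,0,0,0,0]]' && python3 -c "
from h import *
s=r.read_state();p,d,K,T=shot('wrist','w18'); P=pts('wrist',d,K,T); H=hsv(p); h,ss,v=[H[...,i].astype(int) for i in range(3)]; Z=P[...,2]
c0=np.array([616.2,-168.9]); a=np.radians(-5.2); u=np.array([np.cos(a),np.sin(a)]); n=np.array([-u[1],u[0]])
m=((h<6)|(h>174))&(ss>150)&(Z>30)&(Z<60)&(abs(P[...,0]-616)<80)&(abs(P[...,1]+169)<80); q=P[m]; rc=cv2.minAreaRect(q[:,:2].astype(np.float32)); A=np.c_[q[:,:2]-q[:,:2].mean(0),np.ones(len(q))]; print('plate',rc,'z',np.median(q[:,2]),'slope',np.degrees(np.linalg.lstsq(A,q[:,2],rcond=None)[0][:2]),'stand frame',(np.array(rc[0])-c0)@np.c_[u,n])
y=(h>20)&(h<34)&(ss>140)&(Z>42)&(Z<49)&(abs(P[...,0]-616)<80)&(abs(P[...,1]+169)<80); q=P[y][:,:2]; l=(q-c0)@np.c_[u,n]
print('lips y',np.percentile(l[:,1],[1,99]),'x',np.percentile(l[:,0],[1,99]))
o=(h>5)&(h<19)&(ss>200)&(v>150)&(Z>15)&(Z<60)&(P[...,0]<450)&(abs(P[...,1]+145)<50); print('handle top z',np.percentile(P[o][:,2],[5,50,95]))"
```

```text
time: 26.45
tool_pos: [551.2, -165.1, 251.0]
eef_rot: [-3.141, 0.001, -0.126]
ft_force: [-0.1, 0.2, 0.5]
finger_gap: 68.2
plate ((616.7703857421875, -169.3378448486328), (93.2867431640625, 83.57931518554688), 84.77090454101562) z 43.75538853755609 slope [-0.07584065 -0.06773133] stand frame [ 0.60772127 -0.38434732]
lips y [-63.116301    62.61502245] x [-47.69689561  56.12910789]
handle top z [41.1616517  45.7881493  47.11887181]
```

View pics/w18.png

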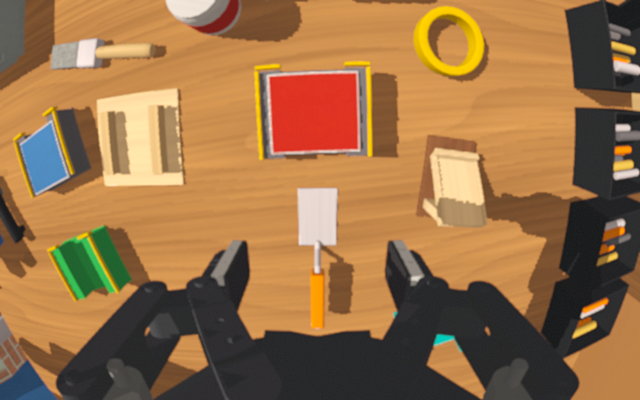

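The last view shows the plate centred on the stand at (315,112) and the lifter lying flat and clear below it at (318,255). Handing in.

```bash
python3 -c "
from station import workorder
print(workorder.hand_in())"
```

```text
the job is handed in; nothing more can be done
None
```

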